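# Shut, lock and vent a gauge test board

### The arm

A 6-joint arm with a two-finger parallel gripper is mounted at the origin on the work surface. World frame = base frame: x ahead of the robot, y to its left, z up, the work surface at z = 0. Lengths are in mm, angles in degrees, forces in N, time in s.
With the tool pointing down it reaches from about 200 to 875 mm from the base axis. Payload 3.4 kg.
Tool frame: the origin (TCP) lies between the finger pads; the fingertips stand 11 mm ahead of it and the grasp point (between the pads) lies 8 mm behind it; z points along the fingers, y is the direction in which the jaws open and shut (so a half turn about z gives the same grasp; the last joint's range is limited). The gripper opens to 94 mm and grips with 3 to 60 N. Pads are 16 mm wide; open, the fingers measure 119 mm over their backs; the gripper's body (75 mm by 177 mm) begins 78 mm behind the grasp point.
Start: joints at [-71.505, 15.808, 86.224, -0, 77.962, -6.933], TCP at [246.894, -519.334, 216.493] pointing down, gripper open.
Joint ranges: [-165.64, 165.64], [-43.16, 119.46], [12.63, 154.43], [-67.54, 247.53], [6.08, 155.33], [-154.97, 154.97]. Speed limits (degrees/s): [147.25, 147.25, 180, 180, 180, 180].

### API

Orientations are given as [roll, pitch, yaw] about the fixed x, y, z axes, in that order (R = Rz(yaw) Ry(pitch) Rx(roll)).
In Python, from rig import sensors, viewer, job_done gives the robot as it stands. The module is installed in compiled form; this text tells all that it offers.
- The arm moves only by the tool move_arm, never from a script. Its argument "steps" is a list of rows, each a list of 2 entries, a list of its own where there are three numbers: the shift along the tool's x, y, z in cm, then the turn, a rotation vector about the tool's x, y, z in degrees. A call has 1 to 8 rows; each row shifts and turns the pose as measured when the row begins, along the tool's axes as they then stand; what a row does not reach is not made up. A row lasts 1/8 s, in which the tool goes at most 62.5 mm and 10.7 degrees, less where a joint would pass 70% of its speed; a pose out of reach is approached as far as the arm can. A call with a gripper value outside its range is refused whole. "gripper" is the finger opening in cm, from 0 to 9.4, set as the call begins (left out, the last holds). The fingers move at their own pace and stop on an object; "force" is the grip in N (left out, the last holds). Time passes only in rows, so rows that do not move let the fingers close. It gives the time, the measured TCP pose, the force and the opening at its end, in the units of the state.
- sensors.read_state(): the state, without advancing time (a new reading comes with each control period).
- viewer.capture(name): name is "side" or "top"; returns the picture (480x640x3 uint8, red, green, blue); there is no depth.
- viewer.calibration(name): a dict with "fx", "fy", "cx", "cy" (pixels), "position" and "attitude" of the camera in the world. Camera axes: x right, y down, z forward; pixel columns grow to the right and rows downward; lengths in mm; the calibration is good to about 2 mm. A picture is of the moment at which its call begins. calibration takes no time and is no camera call.
- job_done(): hands the job in, once; it reports no verdict.
The state is a dict: "clock": time; "qpos": joint angles; "joint_velocities": joint speeds; "effort": joint torques, N m; "eef_pos": TCP position; "ee_rot": TCP orientation; "ft_force": force on the tool from outside, world axes, zero at the start; "wrist_torque": the same for the moment, N m; "finger_gap": finger opening in mm.
Only numpy, scipy, OpenCV 4.12 (cv2) and the standard library are available. Lean on these libraries where they do the work, as an engineer would, in place of code of your own. Each camera call takes 0.05 s, during which the arm holds its last target.

### The job

Make the pressure-gauge test board safe: first turn the supply valve (the one beside the lock bar) fully shut against its stop, then slide the steel lock bar fully home into its blind slot until it meets the hidden stop, and only then turn the other valve, the vent, fully open against its stop. A handle along the pipe means open and across it means shut; do not knock over or shift the parts standing round the board.

Things in the scene. Friction and masses are not known exactly. Their poses are not given: they have to be found in the camera images.
- board: Fixed aluminium plate, 10 mm thick, x -115 to 50, y -170 to 215 (mm, board frame: x away from the robot at yaw 0, y left, z up). Origin on the bench, under the pipe, midway between the valves. A 20 mm steel pipe runs along y at x=0, 34 mm up, with brass valves at y=75 (supply; steel coupling at its outer end) and y=-75 (vent; copper silencer at its outer end).
- supply_axis (a point): Turning axis (vertical) of the supply lever at mid-sleeve height: board x=0, y=75 mm, 66 mm above the bench. Axes as the board's. Hub nut 26 mm wide, its top 79 mm above the bench. Under the lever's sweep nothing stands higher than 51 mm outside 25 mm from this axis, save the lock bar's tab if pushed in.
- supply_handle (a joint): Supply lever, rad. 0 = open, pointing to board +y along the pipe; turns anticlockwise (seen from above) to 1.571 = shut, pointing to board -x across the pipe. Hard stops at both. Starts 0 to 0.6. Friction 0.45 N m (6 N at 80 mm), no spring. Grey sleeve 22 mm wide, 60 to 72 mm above the bench, from 30 to 105 mm from the axis.
- supply_handle_end (a point): Point on the supply lever's centre line, 100 mm from its axis, 66 mm above the bench; moves with the lever.
- vent_axis (a point): Turning axis (vertical) of the vent lever at mid-sleeve height: board x=0, y=-75 mm, 66 mm above the bench. Axes as the board's. Hub as on the supply valve; under its sweep nothing is higher than 51 mm outside 25 mm from this axis.
- vent_handle (a joint): Vent lever, rad; size, height and friction as the supply lever. 0 = shut, pointing to board -x across the pipe; turns anticlockwise (seen from above) to 1.571 = open, pointing to board -y along the pipe. Hard stops at both, no spring. Starts 0 to 0.2.
- vent_handle_end (a point): Point on the vent lever's centre line, 100 mm from its axis, 66 mm above the bench; moves with the lever.
- slot_mouth (a point): Mouth of the blind slot, centre of its floor: board x=-75, y=80, z=10 mm. The slot, roofed (top 31.5 mm above the bench), runs from here to board -y, 26 mm wide. An open channel of the same width leads to it from board +y, y=80 to 210, walls 8 mm thick, tops 24 mm above the bench.
- lock_bar: Loose steel L in the channel, 0.25 to 0.5 kg: bar 24 mm wide, 14 high, y=-125 (nose) to 6 in its frame; upright tab at its outer end 28 mm (x) by 12 (y -6 to 6), top 74 mm up. Origin: underside, below the tab. Axes as the board's. Starts drawn out, nose 5 to 25 mm inside the mouth, tab clear of the supply lever's sweep. Push the tab to board -y; friction a few N. Home, the tab keeps the shut lever from opening.
- bar_nose (a point): Middle of the nose face of the lock bar, 125 mm from its origin along its -y.
- stop: Hidden fixed stop in the blind slot, out of sight, 100 to 110 mm in from the mouth (varies). Origin at the bottom of the face that the nose meets, axes as the board's. Home: the nose is on this face.
- gauge (a point): Centre of the dial of the fixed round gauge that lies face up behind the pipe: 80 mm diameter, 56 mm above the bench, board x=85, y=0.
- panel_meter: Bystander, loose: black meter, 60 x 76 mm, 78 mm high, white dial on one side. Origin under its centre.
- relay_module: Bystander, loose: white stepped module, 68 x 54 mm, 64 mm high. Origin under its centre.
- transformer: Bystander, loose: small transformer, 66 x 56 mm, 56 mm high, steel core and copper coil. Origin under its centre.
- wall_socket: Bystander, loose: white round socket, 72 mm diameter, 44 mm high. Origin under its centre.
There are look-alikes about, which are no part of the job. Of the things like the lock_bar, leave any that is green or yellow; of the rest the larger one is meant.

How it is judged:
By the outcome, as a careful person would: the job done as asked, in the order asked, and still so for the second after the job is handed in, with the robot touching nothing.
It also fails if it takes over 64 s, if anything falls off the work surface, if the arm or the gripper's body presses on something with over 40 N, if the wrist force passes 120 N, or if a joint passes its speed limit or range.

## Working session

There is one attempt and no reset: what is moved stays moved. The work goes in short steps, Python scripts to look and compute and a tool call to move; the robot and the scene stay as the last step left them, time stands still between calls to the robot, and variables do not carry over. Pictures are saved under pics/ and viewed, and the job is handed in when it is done.

Besides the shell and the picture viewer there is one more tool, called after ">>>" in YAML: its name, and indented under it one key for each argument. move_arm: Moves the arm, as the interface text tells. Its arguments: {"type":"object","properties":{"steps":{"type":"array"},"gripper":{"type":"number"},"force":{"type":"number"}},"required":["steps"]}

```bash
mkdir -p pics; ls; python3 - <<'E'
from rig import sensors, viewer
import cv2
for n in ("top","side"):
    im=viewer.capture(n); cv2.imwrite(f"pics/{n}0.png",im[:,:,::-1]); print(n,viewer.calibration(n))
print(sensors.read_state())
E
```

```text
pics
top {'fx': 598.7637734182387, 'fy': 598.7637734182387, 'cx': 331.2721287449069, 'cy': 245.91457357176736, 'position': array([ 350.8643566 ,  145.70349438, 1236.35856714]), 'attitude': array([-1.70582792e+02,  9.84832590e-03, -8.98681758e+01])}
side {'fx': 625.0029122200115, 'fy': 625.0029122200115, 'cx': 329.6752866843007, 'cy': 230.21850816115324, 'position': array([ 216.43927957, 1015.36172285,  961.65074558]), 'attitude': array([-133.0633438 ,   -0.70469058, -158.02209979])}
{'clock': 0.1, 'qpos': array([-7.15040483e+01,  1.58451935e+01,  8.62863808e+01,  1.79697794e-03,
        7.79614504e+01, -6.93166440e+00]), 'joint_velocities': array([ 0.01454489, -0.10522644, -0.12883577,  0.02355586,  0.05194316,
        0.02487067]), 'effort': array([ 1.06023479e-03, -4.05455303e+01, -2.37780100e+01,  7.04027759e-02,
        2.98888469e-02, -4.07346340e-05]), 'eef_pos': array([ 246.75296621, -518.83996129,  215.69035594]), 'ee_rot': array([-1.79907867e+02, -1.29707315e-02,  2.54272295e+01]), 'ft_force': array([ 0.41930568,  0.75879102, -0.27792808]), 'wrist_torque': array([-0.00800614,  0.00931295,  0.05139632]), 'finger_gap': 94.11744211402363}
```

View pics/top0.png

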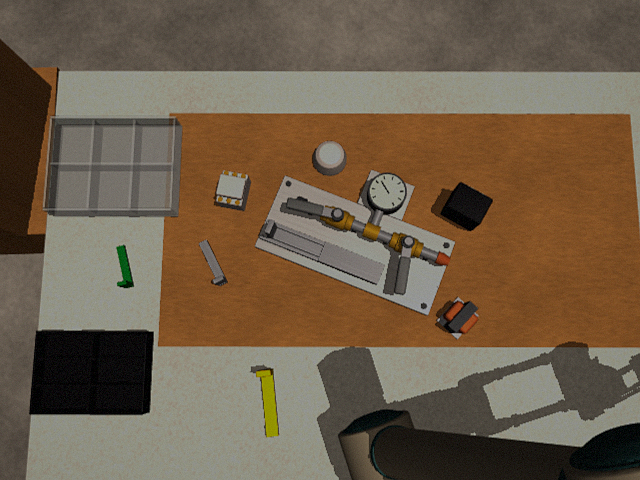

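View pics/side0.png

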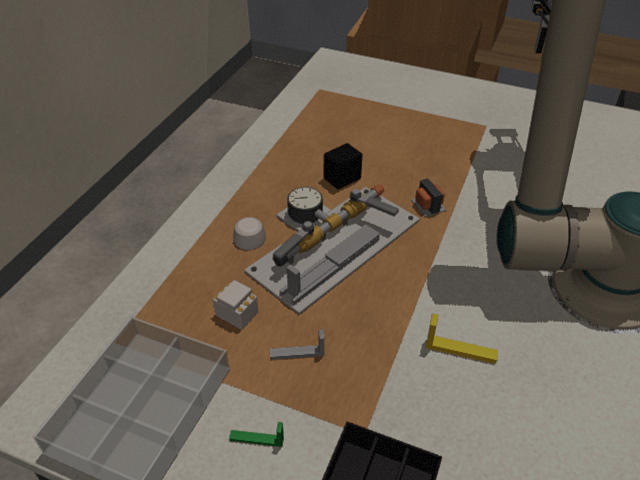

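The top view shows the board near pixel (355,245), turned about -20°. The bar is in the channel with its tab at (268,230). The supply lever points to (290,207) and the vent lever to (393,290). I'll zoom in to get accurate points.

```bash
cat > h.py <<'E'
import numpy as np, cv2
from scipy.spatial.transform import Rotation as R
from rig import sensors, viewer
def cam(n):
    c=viewer.calibration(n); return c, R.from_euler('xyz',c['attitude'],degrees=True).as_matrix()
def unproj(n,u,v,z):
    c,M=cam(n); d=M@np.array([(u-c['cx'])/c['fx'],(v-c['cy'])/c['fy'],1]); p=c['position']; return p+d*(z-p[2])/d[2]
def proj(n,P):
    c,M=cam(n); q=M.T@(np.array(P,float)-c['position']); return np.array([c['fx']*q[0]/q[2]+c['cx'],c['fy']*q[1]/q[2]+c['cy']])
E
python3 - <<'E'
import cv2
a=cv2.imread('pics/top0.png')[160:330,240:480]; cv2.imwrite('pics/t0z.png',cv2.resize(a,None,fx=3.3,fy=3.3,interpolation=cv2.INTER_CUBIC))
a=cv2.imread('pics/side0.png')[165:315,230:430]; cv2.imwrite('pics/s0z.png',cv2.resize(a,None,fx=4,fy=4,interpolation=cv2.INTER_CUBIC))
from h import *
for uv in [(288,178),(455,241),(430,314),(257,246)]: print(uv,unproj('top',*uv,10))
E
```

```text
(288, 178) [699.72360064 238.2794294   10.        ]
(455, 241) [ 565.20495571 -110.80939165   10.        ]
(430, 314) [414.09255465 -55.11293255  10.        ]
(257, 246) [553.73395485 300.57979449  10.        ]
```

View pics/t0z.png

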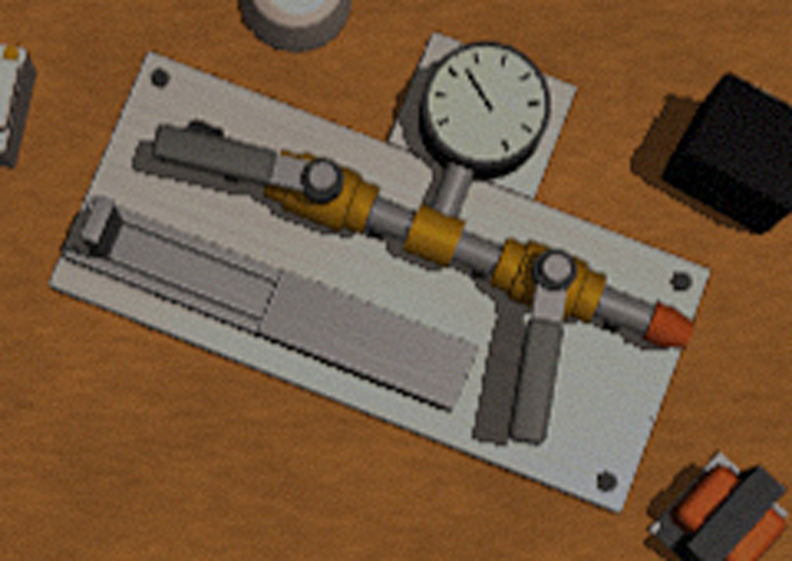

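View pics/s0z.png

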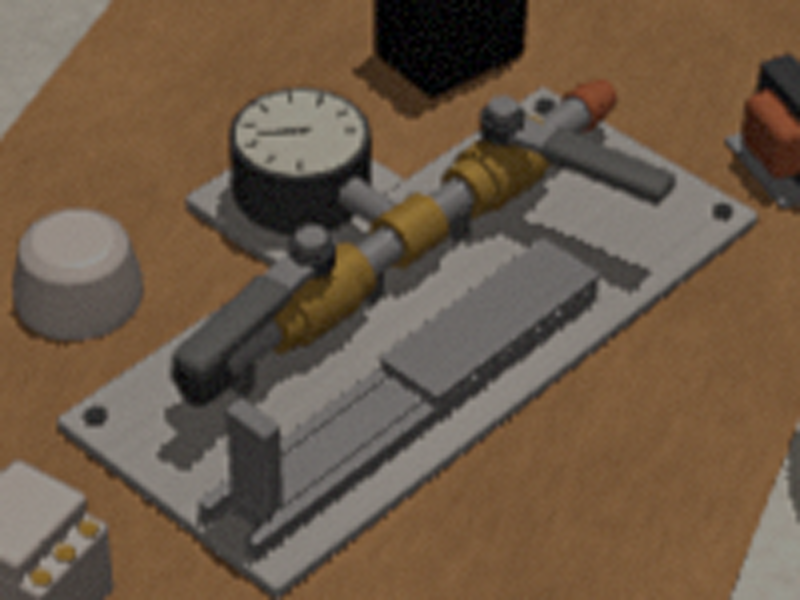

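```bash
python3 - <<'E'
from h import *
from scipy.optimize import least_squares
B={'TL':(50,215),'TR':(50,-170),'BR':(-115,-170),'BL':(-115,215)}
z=lambda x,y:(x/3.3+240,y/3.3+160); s=lambda x,y:(x/4+230,y/4+165)
obs=[('top',z(149,52),(50,215,10)),('top',z(710,268),(50,-170,10)),('top',z(623,512),(-115,-170,10)),('top',z(50,287),(-115,215,10)),
('top',z(323,178),(0,75,80)),('top',z(556,267),(0,-75,80)),('top',z(487,103),(85,0,56)),
('side',s(280,597),(-115,215,10)),('side',s(757,212),(-115,-170,10)),('side',s(60,420),(50,215,10)),('side',s(300,132),(85,0,56))]
def W(p,b,): 
    c,si=np.cos(p[2]),np.sin(p[2]); return np.array([p[0]+c*b[0]-si*b[1],p[1]+si*b[0]+c*b[1],b[2]])
f=lambda p:np.concatenate([proj(n,W(p,b))-np.array(uv) for n,uv,b in obs])
r=least_squares(f,[570,80,-.36],loss='soft_l1'); p=r.x
print(p,np.degrees(p[2])); print(f(p).reshape(-1,2).round(1))
def inv(P): 
    d=P[:2]-p[:2]; c,si=np.cos(p[2]),np.sin(p[2]); return np.array([c*d[0]+si*d[1],-si*d[0]+c*d[1]])
# levers
for nm,uv,zz in [('supend',z(157,140),72),('supinner',z(275,165),72),('ventend',z(529,440),72),('ventinner',z(546,322),72),('tabtop',z(97,212),74)]:
    print(nm,inv(unproj('top',*uv,zz)))
for nm,b in [('bar tab',s(255,420))]: print(inv(unproj('side',*b,74)))
np.save('p.npy',p)
for nm,uv,zz in [('socket',(330,158),44),('relay',(232,188),64),('meter',(467,207),78),('trafo',(461,318),56)]:
    P=unproj('top',*uv,zz);print(nm,P,inv(P))
E
```

```text
[ 5.80338592e+02  6.43723499e+01 -3.72237790e-01] -21.32765436152245
[[-1.  -0.2]
 [ 0.5 -0.2]
 [-0.2  0.2]
 [-1.   0.1]
 [-0.4 -0.5]
 [ 0.3 -0.1]
 [-0.5 -0.1]
 [ 0.5 -2. ]
 [ 1.  -0.3]
 [-0.3 -0.4]
 [ 0.4 -0.6]]
supend [-13.71467975 176.45870061]
supinner [ -2.00699892 104.36577403]
ventend [-101.58550589  -96.07006012]
ventinner [-31.97835903 -81.00796153]
tabtop [-68.32793479 192.93693537]
[-68.81666254 185.91300781]
socket [732.99473523 149.4196239   44.        ] [111.2698397  134.74405202]
relay [663.26969584 346.8691727   64.        ] [-25.49270986 293.31236687]
meter [ 621.79125076 -122.52835776   78.        ] [ 106.58975742 -159.02459254]
trafo [ 404.06335527 -108.11716018   56.        ] [-101.46858088 -224.78816113]
```

```bash
cat >> h.py <<'E'
p=np.load('p.npy')
def inv(P):
    d=np.array(P)[:2]-p[:2]; c,s=np.cos(p[2]),np.sin(p[2]); return np.array([c*d[0]+s*d[1],-s*d[0]+c*d[1]])
def W(b):
    c,s=np.cos(p[2]),np.sin(p[2]); return np.array([p[0]+c*b[0]-s*b[1],p[1]+s*b[0]+c*b[1],b[2]])
def st():
    s=sensors.read_state(); print('t',s['clock'],'board',inv(s['eef_pos']).round(1),'z',s['eef_pos'][2].round(1),'rot',s['ee_rot'].round(1),'F',s['ft_force'].round(1),'j',s['qpos'].round(0))
    return s
def todo(b):
    s=sensors.read_state(); M=R.from_euler('xyz',s['ee_rot'],degrees=True); T=R.from_euler('xyz',[180,0,np.degrees(p[2])+90],degrees=True)
    print('shift tool cm',M.inv().apply(W(b)-s['eef_pos'])/10,'rot',(M.inv()*T).as_rotvec(degrees=True), 'in final axes', T.inv().apply(W(b)-s['eef_pos'])/10)
E
python3 -c "
from h import *
st();todo((28,159,130))"
```

```text
t 0.1 board [ -98.6 -664.6] z 215.7 rot [-179.9   -0.    25.4] F [ 0.4  0.8 -0.3] j [-72.  16.  86.   0.  78.  -7.]
shift tool cm [ 68.66664714 -47.18870774   8.66047225] rot [ -0.08282186  -0.04711854 -43.24509603] in final axes [82.35968632 12.66254492  8.56903559]
```

>>> move_arm:
  steps:
    - [[4,-3,0],[0,0,-10.6]]
    - [[4,-3,0],[0,0,-10.6]]
    - [[4,-2,0],[0,0,-10.6]]
    - [[5,-2,0],[0,0,-10.6]]
    - [[6,0,0],[0,0,-1]]
    - [[6,0,0],[0,0,0]]
    - [[6,0,0],[0,0,0]]
    - [[6,0,0],[0,0,0]]
  gripper: 0
  force: 30

```text
clock: 1.1
eef_pos: [392.8, -97.1, 213.5]
ee_rot: [-179.9, -0.2, 69.4]
ft_force: [0.7, -0.2, -0.4]
finger_gap: 17.5
```

```bash
python3 -c "
from h import *
st();todo((28,159,130))"
```

```text
t 1.1 board [-116.  -218.6] z 213.5 rot [-179.9   -0.2   69.4] F [ 0.7 -0.2 -0.4] j [-24.   1. 105.   0.  74.  -3.]
shift tool cm [37.55068801 14.87348984  8.47594132] rot [-0.12485883 -0.24528221  0.69310589] in final axes [37.76375765 14.39961464  8.34662553]
```

>>> move_arm:
  steps:
    - [[5,2,0],[-0.1,-0.2,0.7]]
    - [[5,2,0],[0,0,0]]
    - [[5,2,0.5],[0,0,0]]
    - [[5,2,1],[0,0,0]]
    - [[5,2,1],[0,0,0]]
    - [[5,2,1],[0,0,0]]
    - [[5,2,1],[0,0,0]]
    - [[2,0.4,1],[0,0,0]]

```text
clock: 2.1
eef_pos: [666.3, 210.2, 154.6]
ee_rot: [-180.0, 0.1, 69.0]
ft_force: [0.1, -0.2, 0.6]
finger_gap: 0.5
```

```bash
python3 -c "
from h import *
st();todo((28,159,66))"
```

```text
t 2.1 board [ 27.  167.1] z 154.6 rot [-1.8e+02  1.0e-01  6.9e+01] F [ 0.1 -0.2  0.6] j [12. 28. 75. -0. 77. 33.]
shift tool cm [-0.78937144  0.09752435  8.85995535] rot [-0.01621132  0.12907198  0.3084541 ] in final axes [-0.80879874  0.09931967  8.85818307]
```

>>> move_arm:
  steps:
    - [[-0.8,0.1,1.5],[0,0.1,0.3]]
    - [[0,0,1.5],[0,0,0]]
    - [[0,0,1.5],[0,0,0]]
    - [[0,0,1],[0,0,0]]
    - [[0,0,0],[0,0,0]]

```text
clock: 2.72
eef_pos: [661.4, 201.7, 94.3]
ee_rot: [-179.7, 0.3, 68.7]
ft_force: [-0.8, -1.1, 0.2]
finger_gap: 0.1
```

```bash
python3 -c "
from h import *
st();todo((28,159,66))
for n in ('top','side'):
  im=viewer.capture(n)[:,:,::-1]; a=im[140:340,220:480] if n=='top' else im[150:330,220:440]; cv2.imwrite('pics/%s1.png'%n,cv2.resize(a,None,fx=2.9,fy=2.9,interpolation=cv2.INTER_CUBIC))
"
```

```text
t 2.725 board [ 25.5 157.4] z 94.3 rot [-179.7    0.3   68.7] F [-0.8 -1.1  0.2] j [11. 30. 80. -0. 70. 33.]
shift tool cm [0.16990296 0.26178867 2.82885637] rot [-0.31535909  0.25707727  0.0428165 ] in final axes [0.15739525 0.24609026 2.83098835]
```

View pics/top1.png

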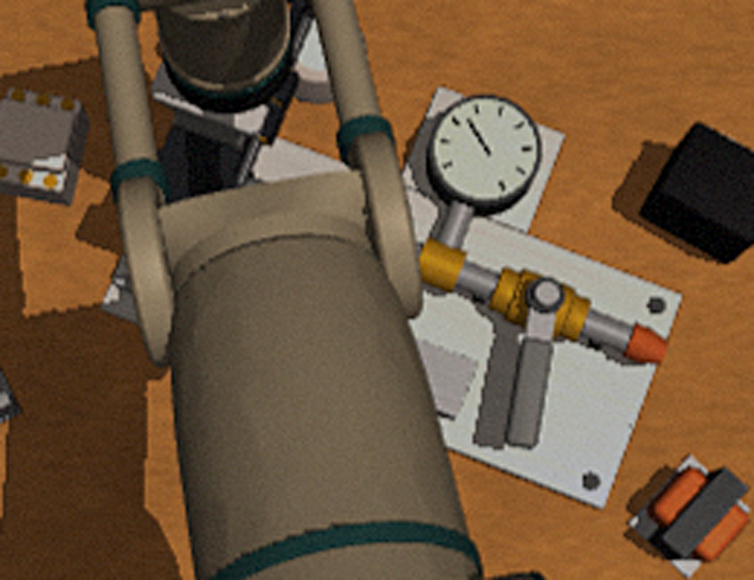

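View pics/side1.png

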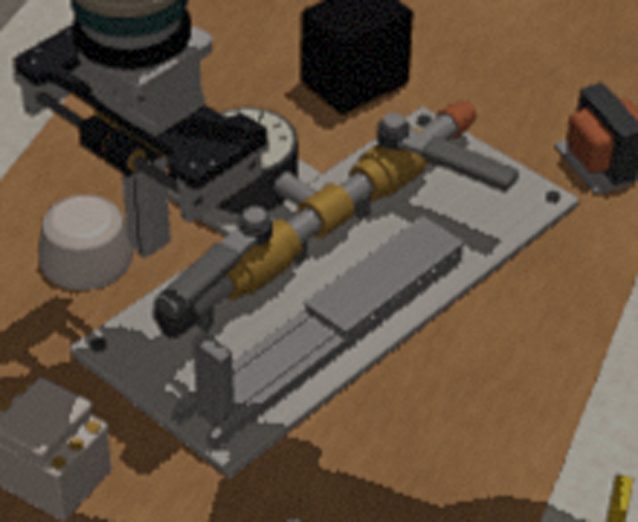

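The fingers stand behind the supply lever, at (145,230) in the side crop, clear of both lever and socket. Next I lower them to sleeve height.

>>> move_arm:
  steps:
    - [[0.2,0.2,1.0],[-0.3,0.3,0]]
    - [[0,0,1.0],[0,0,0]]
    - [[0,0,0.7],[0,0,0]]
    - [[0,0,0],[0,0,0]]

```text
clock: 3.32
eef_pos: [665.7, 203.4, 67.8]
ee_rot: [179.8, -0.2, 68.7]
ft_force: [0.4, -0.3, -0.6]
finger_gap: 0.3
```

```bash
python3 -c "
from h import *
st();todo((28,159,66))
ax=np.array([0,75])
for th in np.arange(.1,1.58,.1):
  c,s=np.cos(th),np.sin(th); d=11+12.5*c+8*s; print(round(th,2),(ax+80*np.array([-s,c])+d*np.array([c,s])).round(0))
"
```

```text
t 3.325 board [ 29.  160.6] z 67.8 rot [179.8  -0.2  68.7] F [ 0.4 -0.3 -0.6] j [11. 32. 82.  0. 66. 32.]
shift tool cm [-0.15602756 -0.10051752  0.18211711] rot [ 0.21921294 -0.20575149  0.04353338] in final axes [-0.15544794 -0.0997006   0.18305939]
0.1 [ 16. 157.]
0.2 [  8. 158.]
0.3 [  1. 159.]
0.4 [ -8. 159.]
0.5 [-16. 158.]
0.6 [-24. 156.]
0.7 [-32. 153.]
0.8 [-40. 149.]
0.9 [-47. 144.]
1.0 [-54. 139.]
1.1 [-61. 132.]
1.2 [-66. 125.]
1.3 [-71. 118.]
1.4 [-75. 109.]
1.5 [-78. 100.]
```

>>> move_arm:
  steps:
    - [[-0.2,-1.0,0.1],[0.2,-0.2,0]]
    - [[0,-1.0,0],[0,0,0]]
    - [[0,-1.0,0],[0,0,0]]
    - [[0,-1.0,0],[0,0,0]]
    - [[0,-1.0,0],[0,0,0]]
    - [[-0.2,-0.8,0],[0,0,0]]

```text
clock: 4.08
eef_pos: [623.4, 216.3, 69.6]
ee_rot: [177.9, -0.3, 69.0]
ft_force: [5.8, -1.4, -3.7]
finger_gap: 0.5
```

```bash
python3 -c "
from h import *
st();todo((-54,139,66))"
```

```text
t 4.075 board [-15.2 157.1] z 69.6 rot [177.9  -0.3  69. ] F [ 5.8 -1.4 -3.7] j [14. 28. 89. -1. 61. 35.]
shift tool cm [-1.79419478 -3.90353319  0.20736847] rot [ 2.08291747 -0.27521798  0.30054171] in final axes [-1.81326406 -3.88380022  0.35759925]
```

>>> move_arm:
  steps:
    - [[-0.1,-0.8,0.3],[1.5,-0.2,0.3]]
    - [[-0.3,-0.9,0.2],[0.8,0,0]]
    - [[-0.3,-0.9,0.1],[0.4,0,0]]
    - [[-0.4,-0.9,0.1],[0.4,0,0]]
    - [[-0.5,-0.8,0.1],[0.3,0,0]]
    - [[-0.6,-0.7,0.1],[0.3,0,0]]

```text
clock: 4.82
eef_pos: [591.0, 214.5, 69.6]
ee_rot: [178.6, -1.4, 68.9]
ft_force: [6.2, 1.1, -2.2]
finger_gap: 0.6
```

```bash
python3 -c "
from h import *
st();todo((-75,109,66))"
```

```text
t 4.825 board [-44.6 143.7] z 69.6 rot [178.6  -1.4  68.9] F [ 6.2  1.1 -2.2] j [13. 26. 93.  0. 59. 34.]
shift tool cm [-3.46622144 -3.05746677  0.20016293] rot [ 1.3525233  -1.40165845  0.25424224] in final axes [-3.47292569 -3.035493    0.35697155]
```

>>> move_arm:
  steps:
    - [[-0.6,-0.7,0.4],[1.2,-1.4,0]]
    - [[-0.7,-0.7,0.2],[0.4,-0.4,0]]
    - [[-0.8,-0.6,0.1],[0.4,-0.4,0]]
    - [[-0.8,-0.6,0.1],[0.3,-0.4,0]]
    - [[-0.8,-0.4,0.1],[0,-0.4,0]]
    - [[-0.8,-0.3,0.1],[0,-0.4,0]]

```text
clock: 5.58
eef_pos: [562.5, 194.6, 68.0]
ee_rot: [178.7, -0.1, 68.8]
ft_force: [3.3, 4.8, -2.9]
finger_gap: 0.7
```

```bash
python3 -c "
from h import *
st();todo((-80,94,66))"
```

```text
t 5.575 board [-64.  114.8] z 68.0 rot [ 1.787e+02 -1.000e-01  6.880e+01] F [ 3.3  4.8 -2.9] j [13. 24. 97. -1. 58. 34.]
shift tool cm [-2.07582848 -1.61230526  0.16453045] rot [ 1.29444077 -0.08417808  0.1117359 ] in final axes [-2.07869419 -1.60409189  0.20391685]
```

>>> move_arm:
  steps:
    - [[-0.7,-0.7,0.2],[1,-0.2,0]]
    - [[-0.8,-0.6,0.1],[0.3,-0.4,0]]
    - [[-0.7,-0.2,0.1],[0,-0.4,0]]
    - [[-0.6,0,0.1],[0,-0.4,0]]

```text
clock: 6.08
eef_pos: [547.9, 182.2, 68.2]
ee_rot: [178.9, -0.1, 68.6]
ft_force: [0.7, 6.2, -0.9]
finger_gap: 0.4
```

```bash
python3 -c "
from h import *
st();todo((-80,94,66))"
```

```text
t 6.075 board [-73.1  97.9] z 68.2 rot [ 1.789e+02 -1.000e-01  6.860e+01] F [ 0.7  6.2 -0.9] j [12. 22. 99. -1. 57. 34.]
shift tool cm [-0.39517204 -0.69478547  0.20382123] rot [ 1.12473575 -0.11351246 -0.06924984] in final axes [-0.39391641 -0.69111994  0.21820626]
```

>>> move_arm:
  steps:
    - [[-0.5,0,0.2],[1,-0.2,0]]
    - [[-0.5,0,0],[0,-0.4,0]]
    - [[-0.5,0,0],[0,-0.4,0]]

```text
clock: 6.45
eef_pos: [547.9, 182.0, 68.9]
ee_rot: [179.5, -0.9, 68.2]
ft_force: [5.5, 10.7, -7.6]
finger_gap: 0.3
```

```bash
python3 -c "
from h import *
st()"
```

```text
t 6.45 board [-73.   97.7] z 68.9 rot [179.5  -0.9  68.2] F [ 5.5 10.7 -7.6] j [11. 22. 99.  1. 58. 33.]
```

>>> move_arm:
  steps:
    - [[-0.8,0,0.2],[0.4,-0.6,0.3]]
    - [[-1.0,0,0.2],[0,-0.4,0]]
    - [[-1.2,0,0],[0,-0.4,0]]

```text
clock: 6.82
eef_pos: [547.9, 181.4, 69.5]
ee_rot: [179.4, -2.9, 67.0]
ft_force: [10.6, 30.0, -21.6]
finger_gap: 0.5
```

```bash
python3 -c "
from h import *
st()
im=viewer.capture('side')[:,:,::-1]; cv2.imwrite('pics/side2.png',cv2.resize(im[150:330,220:440],None,fx=3,fy=3,interpolation=cv2.INTER_CUBIC))"
```

```text
t 6.825 board [-72.8  97.2] z 69.5 rot [179.4  -2.9  67. ] F [ 10.6  30.  -21.6] j [ 10.  22. 100.   3.  56.  32.]
```

View pics/side2.png

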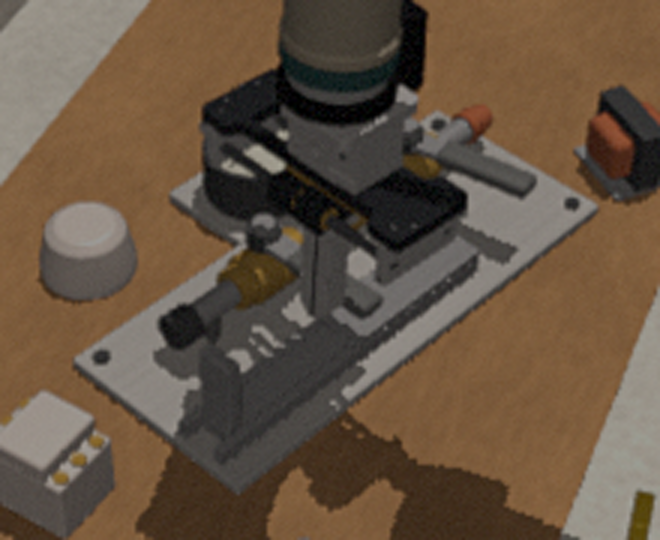

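The lever won't move under 30 N, so the supply valve is at its shut stop. Next I back off and go round to the tab.

>>> move_arm:
  steps:
    - [[1,0,0],[0,0,0]]
    - [[1.5,0,-1],[0.6,-2.5,1.5]]
    - [[0.5,0,-3],[0,0,0]]
    - [[3,0,-2],[0,0,0]]
    - [[4,0,0],[0,0,0]]
    - [[3,0,0],[0,0,0]]
    - [[0,0,0],[0,0,0]]

```text
clock: 7.75
eef_pos: [597.2, 305.2, 135.8]
ee_rot: [-179.9, -0.4, 65.5]
ft_force: [0.3, -1.1, 0.0]
finger_gap: 0.3
```

```bash
python3 -c "
from h import *
st();todo((-75,225,47))"
```

```text
t 7.75 board [-71.9 230.5] z 135.8 rot [-179.9   -0.4   65.5] F [ 0.3 -1.1  0. ] j [21. 27. 81.  0. 72. 45.]
shift tool cm [-0.61648627 -0.26030442  8.87977302] rot [-0.13923093 -0.35553494 -3.13098176] in final axes [-0.54567587 -0.31365333  8.88268214]
```

>>> move_arm:
  steps:
    - [[-0.4,-0.3,2],[-0.1,-0.3,-3.1]]
    - [[0,0,2],[0,0,0]]
    - [[0,0,1],[0,0,0]]
    - [[0,0,0],[0,0,0]]

```text
clock: 8.25
eef_pos: [589.3, 299.3, 85.5]
ee_rot: [-179.9, 0.2, 68.7]
ft_force: [-0.0, -0.4, 1.2]
finger_gap: 1.1
```

```bash
python3 -c "
from h import *
st();todo((-75,225,47))
im=viewer.capture('side')[:,:,::-1]; cv2.imwrite('pics/side3.png',cv2.resize(im[150:330,220:440],None,fx=3,fy=3,interpolation=cv2.INTER_CUBIC))"
```

```text
t 8.25 board [-77.1 222.1] z 85.5 rot [-179.9    0.2   68.7] F [-0.  -0.4  1.2] j [21. 28. 86. -0. 66. 42.]
shift tool cm [0.30650029 0.22040665 3.85278443] rot [-0.09537293  0.20471505  0.07294422] in final axes [0.29300817 0.21361059 3.85421666]
```

View pics/side3.png

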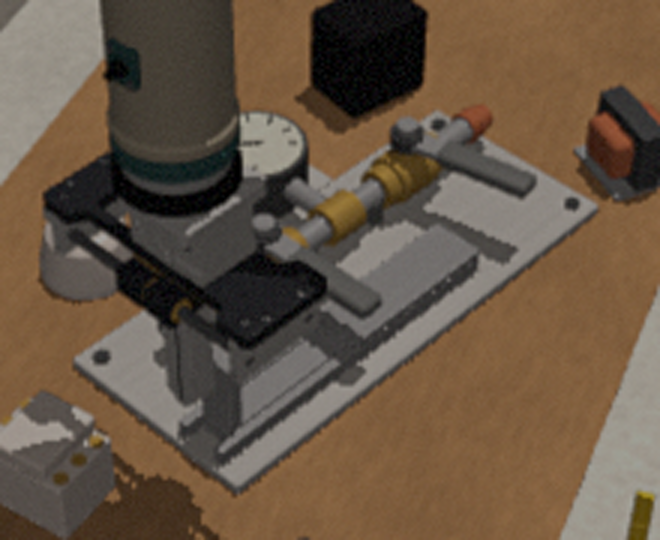

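The side view shows the supply lever still across the pipe. The fingers are just outside the tab, at (185,350). I'll lower them.

>>> move_arm:
  steps:
    - [[0.3,0.2,1.5],[0,0.2,0]]
    - [[0,0,1.2],[0,0,0]]
    - [[0,0,0.8],[0,0,0]]
    - [[-0.6,0,0.2],[0,0,0]]
    - [[-0.8,0,0],[0,0,0]]
    - [[-0.8,0,0],[0,0,0]]

```text
clock: 9.05
eef_pos: [585.5, 280.6, 47.7]
ee_rot: [179.9, -0.2, 68.7]
ft_force: [0.6, 2.0, -0.8]
finger_gap: 0.4
```

```bash
python3 -c "
from h import *
st();todo((-75,116,46))"
```

```text
t 9.05 board [-73.9 203.3] z 47.7 rot [179.9  -0.2  68.7] F [ 0.6  2.  -0.8] j [19. 29. 90.  0. 60. 41.]
shift tool cm [-8.73240762 -0.12493534  0.14542246] rot [ 0.05414594 -0.17595807  0.07589996] in final axes [-8.73207741 -0.11321754  0.17235215]
```

>>> move_arm:
  steps:
    - [[-1.0,0,0.1],[0,-0.3,0]]
    - [[-1.0,0,0.1],[0,-0.3,0]]
    - [[-1.0,0,0.1],[0,-0.3,0]]
    - [[-1.0,0,0.1],[0,-0.3,0]]
    - [[-1.0,0,0.1],[0,-0.3,0]]
    - [[-1.0,0,0.1],[0,-0.3,0]]

```text
clock: 9.8
eef_pos: [565.4, 224.2, 45.2]
ee_rot: [179.6, 1.2, 68.6]
ft_force: [1.5, 2.4, 2.2]
finger_gap: 0.4
```

```bash
python3 -c "
from h import *
st();todo((-75,116,46))"
```

```text
t 9.8 board [-72.1 143.4] z 45.2 rot [179.6   1.2  68.6] F [1.5 2.4 2.2] j [16. 27. 95. -1. 58. 38.]
shift tool cm [-2.74536936 -0.29221569 -0.02308984] rot [ 0.37405955  1.16346465 -0.02470418] in final axes [-2.74422763 -0.29372567 -0.07691587]
```

>>> move_arm:
  steps:
    - [[-0.7,-0.1,0],[0.3,1,0]]
    - [[-0.7,-0.1,0],[0,0,0]]
    - [[-0.6,-0.1,0],[0,0,0]]
    - [[-0.6,0,0],[0,0,0]]

```text
clock: 10.3
eef_pos: [552.9, 198.3, 45.1]
ee_rot: [179.9, 0.1, 68.6]
ft_force: [3.3, 7.7, 5.7]
finger_gap: 0.4
```

```bash
python3 -c "
from h import *
st()"
```

```text
t 10.3 board [-74.3 114.8] z 45.1 rot [1.799e+02 1.000e-01 6.860e+01] F [3.3 7.7 5.7] j [13. 25. 99. -0. 56. 35.]
```

>>> move_arm:
  steps:
    - [[-0.6,0,0],[0,0,0]]
    - [[-0.6,0,0],[0,0,0]]

```text
clock: 10.55
eef_pos: [554.9, 197.3, 47.4]
ee_rot: [179.5, -1.3, 68.2]
ft_force: [6.3, 19.1, -6.9]
finger_gap: 0.6
```

```bash
python3 -c "
from h import *
st()"
```

```text
t 10.55 board [-72.  114.6] z 47.4 rot [179.5  -1.3  68.2] F [ 6.3 19.1 -6.9] j [12. 24. 99.  1. 55. 34.]
```

>>> move_arm:
  steps:
    - [[-1.0,0,0.1],[0.3,-1,0.3]]
    - [[-1.2,0,0.1],[0,-0.4,0]]

```text
clock: 10.8
eef_pos: [555.6, 197.5, 47.7]
ee_rot: [179.6, -2.4, 67.1]
ft_force: [8.6, 38.6, -4.4]
finger_gap: 0.4
```

```bash
python3 -c "
from h import *
st()
im=viewer.capture('side')[:,:,::-1]; cv2.imwrite('pics/side4.png',cv2.resize(im[150:330,220:440],None,fx=3,fy=3,interpolation=cv2.INTER_CUBIC))"
```

```text
t 10.8 board [-71.5 115. ] z 47.7 rot [179.6  -2.4  67.1] F [ 8.6 38.6 -4.4] j [ 12.  24. 100.   2.  54.  33.]
```

View pics/side4.png

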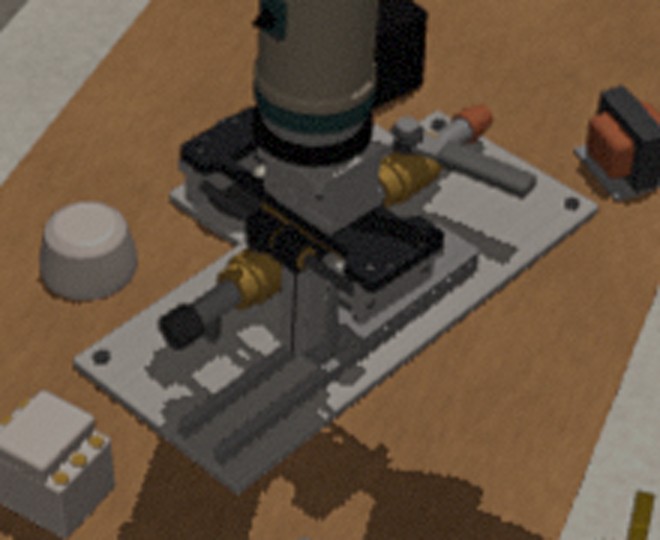

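>>> move_arm:
  steps:
    - [[1,0,0],[0,0,0]]
    - [[1.5,0,-1],[0.4,-2,1.5]]
    - [[0,0,-4],[0,0,0]]
    - [[0,0,-4],[0,0,0]]
    - [[-2,0,-1],[0,0,0]]
    - [[-5,0,0],[0,0,0]]
    - [[-5,0,0],[0,0,0]]
    - [[-3,0,0],[0,0,0]]

```text
clock: 11.85
eef_pos: [488.7, 72.4, 143.5]
ee_rot: [-178.7, 1.2, 66.0]
ft_force: [1.1, -0.9, 0.4]
finger_gap: 0.8
```

```bash
python3 -c "
from h import *
st();todo((-80,-42,66))
ax=np.array([0,-75])
for th in np.arange(.1,1.58,.1):
  c,s=np.cos(th),np.sin(th); d=11+8*c+12.5*s; print(round(th,2),(ax+80*np.array([-c,-s])+d*np.array([-s,c])).round(0))
"
```

```text
t 11.85 board [-88.3 -25.8] z 143.5 rot [-178.7    1.2   66. ] F [ 1.1 -0.9  0.4] j [  1.  13. 101.  -1.  67.  25.]
shift tool cm [-1.41107945  1.07220573  7.7603301 ] rot [-1.28463439  1.18901797 -2.67436558] in final axes [-1.61641047  0.82760429  7.75021173]
0.1 [-82. -63.]
0.2 [-83. -70.]
0.3 [-83. -77.]
0.4 [-83. -85.]
0.5 [-82. -92.]
0.6 [ -80. -100.]
0.7 [ -77. -107.]
0.8 [ -74. -115.]
0.9 [ -70. -122.]
1.0 [ -65. -128.]
1.1 [ -59. -135.]
1.2 [ -53. -140.]
1.3 [ -46. -145.]
1.4 [ -38. -150.]
1.5 [ -30. -153.]
```

>>> move_arm:
  steps:
    - [[-1.2,0.9,2],[-1.3,1.2,-2.7]]
    - [[0,0,2],[0,0,0]]
    - [[0,0,0],[0,0,0]]

```text
clock: 12.22
eef_pos: [481.3, 50.4, 98.7]
ee_rot: [-179.4, 0.5, 68.5]
ft_force: [-0.7, -0.6, 0.0]
finger_gap: 0.7
```

```bash
python3 -c "
from h import *
st();todo((-80,-42,66))
im=viewer.capture('side')[:,:,::-1]; cv2.imwrite('pics/side5.png',cv2.resize(im[150:330,220:440],None,fx=3.5,fy=3.3,interpolation=cv2.INTER_CUBIC))"
```

```text
t 12.225 board [-87.2 -49.1] z 98.7 rot [-179.4    0.5   68.5] F [-0.7 -0.6  0. ] j [ -2.  14. 107.  -0.  60.  20.]
shift tool cm [0.7365575  0.75345714 3.26003885] rot [-0.6104592   0.48437774 -0.15691509] in final axes [0.7069192  0.72062473 3.27399346]
```

View pics/side5.png

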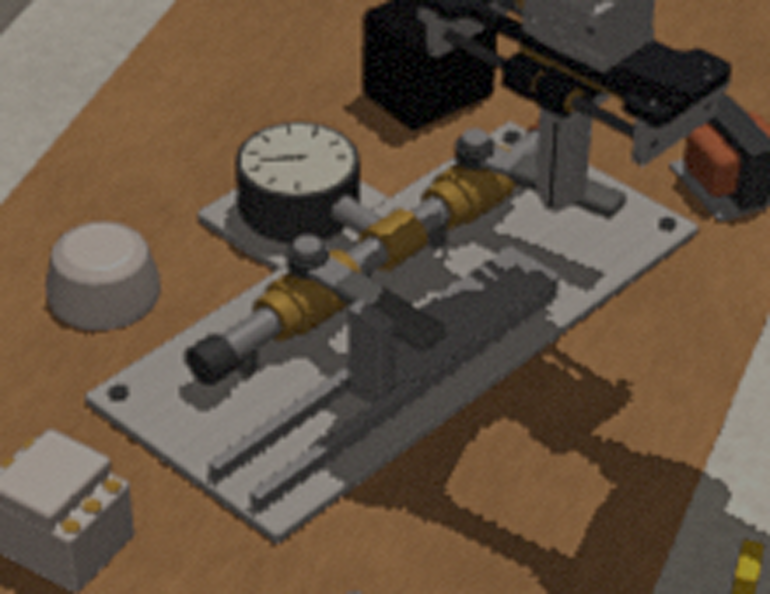

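The tab, at (372,350), sits right beside the shut supply lever. The fingers are on the board +y side of the vent lever. I'll lower and sweep.

>>> move_arm:
  steps:
    - [[0.9,0.6,1.2],[-0.6,0.5,-0.1]]
    - [[0.1,0,1.2],[0,0,0]]
    - [[0,0,0.7],[0,0,0]]
    - [[0,0,0.1],[0,0,0]]

```text
clock: 12.78
eef_pos: [490.2, 56.7, 66.9]
ee_rot: [179.9, 0.1, 68.7]
ft_force: [0.9, -0.8, 0.6]
finger_gap: 0.5
```

```bash
python3 -c "
from h import *
st()"
```

```text
t 12.775 board [-81.1 -39.9] z 66.9 rot [1.799e+02 1.000e-01 6.870e+01] F [ 0.9 -0.8  0.6] j [ -1.  17. 109.  -0.  54.  20.]
```

>>> move_arm:
  steps:
    - [[-1.0,0,0.1],[0,-0.2,0]]
    - [[-1.0,0,0],[0,-0.2,0]]
    - [[-0.9,0,0],[0,-0.2,0]]
    - [[-0.9,0,0.1],[0,-0.2,0]]
    - [[-0.9,0,0.1],[0,-0.3,0]]
    - [[-0.9,0.1,0.1],[0,-0.3,0]]

```text
clock: 13.52
eef_pos: [476.9, 6.9, 66.3]
ee_rot: [179.3, 0.5, 68.3]
ft_force: [3.6, 7.8, 1.0]
finger_gap: 0.7
```

```bash
python3 -c "
from h import *
st();todo((-65,-128,66))"
```

```text
t 13.525 board [-75.4 -91.2] z 66.3 rot [179.3   0.5  68.3] F [3.6 7.8 1. ] j [ -7.  15. 111.  -1.  53.  15.]
shift tool cm [-3.67424872  1.06484442  0.07867221] rot [ 0.72178053  0.48755382 -0.36466913] in final axes [-3.68143386  1.04214598  0.03410356]
```

>>> move_arm:
  steps:
    - [[-0.9,0.1,0.1],[0.6,0.3,-0.3]]
    - [[-0.9,0.2,0.1],[0,0,0]]
    - [[-0.9,0.3,0.1],[0,0,0]]
    - [[-0.8,0.4,0.1],[0,0,0]]
    - [[-0.7,0.5,0.1],[0,0,0]]
    - [[-0.7,0.6,0.1],[0,0,0]]

```text
clock: 14.28
eef_pos: [480.4, -38.1, 63.6]
ee_rot: [179.9, -1.3, 67.9]
ft_force: [-0.7, 6.0, 2.1]
finger_gap: 0.9
```

```bash
python3 -c "
from h import *
st();todo((-46,-145,66))"
```

```text
t 14.275 board [ -55.8 -131.7] z 63.6 rot [179.9  -1.3  67.9] F [-0.7  6.   2.1] j [-14.  16. 111.   2.  53.   7.]
shift tool cm [-1.30631376  0.99840942 -0.27029221] rot [ 0.12529121 -1.29236621 -0.77766273] in final axes [-1.32552739  0.97998669 -0.24277177]
```

>>> move_arm:
  steps:
    - [[-0.7,0.7,-0.3],[0.1,-1.2,-0.7]]
    - [[-0.7,0.8,-0.1],[0,0,0]]
    - [[-0.6,0.8,0],[0,0,0]]
    - [[-0.4,0.8,0],[0,0,0]]

```text
clock: 14.78
eef_pos: [490.3, -65.6, 65.5]
ee_rot: [-178.7, -0.6, 68.2]
ft_force: [-3.0, 5.6, 2.3]
finger_gap: 0.3
```

```bash
python3 -c "
from h import *
st();todo((-25,-155,66))"
```

```text
t 14.775 board [ -36.6 -153.9] z 65.5 rot [-178.7   -0.6   68.2] F [-3.   5.6  2.3] j [-16.  17. 108.   1.  56.   5.]
shift tool cm [-0.10371443  1.15861331 -0.08181725] rot [-1.31220598 -0.59232941 -0.42918292] in final axes [-0.11309936  1.15935831 -0.05415148]
```

>>> move_arm:
  steps:
    - [[-0.1,0.7,0],[-1,-0.6,-0.4]]
    - [[0,0.7,0],[-0.5,0,0]]
    - [[0,0.6,0],[-0.4,0,0]]

```text
clock: 15.15
eef_pos: [501.7, -73.4, 64.7]
ee_rot: [-179.9, 0.2, 68.6]
ft_force: [-5.2, 2.2, 3.5]
finger_gap: 0.6
```

```bash
python3 -c "
from h import *
st();todo((-25,-155,66))"
```

```text
t 15.15 board [ -23.1 -156.9] z 64.7 rot [-179.9    0.2   68.6] F [-5.2  2.2  3.5] j [-16.  18. 107.  -0.  55.   5.]
shift tool cm [ 0.19354495 -0.18703366 -0.12738073] rot [-0.07283875  0.18596941 -0.04323892] in final axes [ 0.1940988 -0.1867257 -0.1269892]
```

>>> move_arm:
  steps:
    - [[0,0.6,-0.1],[0,0,0]]
    - [[0,0.7,0],[0,0,0]]
    - [[0,0.8,0],[0,0,0]]

```text
clock: 15.52
eef_pos: [502.2, -74.1, 63.6]
ee_rot: [-177.7, 0.3, 68.6]
ft_force: [-12.3, 7.6, 12.3]
finger_gap: 0.4
```

```bash
python3 -c "
from h import *
st()"
```

```text
t 15.525 board [ -22.4 -157.4] z 63.6 rot [-177.7    0.3   68.6] F [-12.3   7.6  12.3] j [-16.  19. 106.  -0.  58.   5.]
```

>>> move_arm:
  steps:
    - [[0,1.0,-0.2],[-1,0,0]]
    - [[0,1.2,-0.1],[0,0,0]]

```text
clock: 15.78
eef_pos: [502.3, -74.2, 63.7]
ee_rot: [-176.2, 0.4, 68.6]
ft_force: [-20.5, 10.4, 19.1]
finger_gap: 0.3
```

```bash
python3 -c "
from h import *
st()"
```

```text
t 15.775 board [ -22.3 -157.5] z 63.7 rot [-176.2    0.4   68.6] F [-20.5  10.4  19.1] j [-16.  20. 104.  -0.  60.   5.]
```

The vent lever doesn't move under about 22 N, so it is at its stop. I'll back off, lift clear and inspect.

>>> move_arm:
  steps:
    - [[0,-1,0],[0,0,0]]
    - [[0,-1.5,-1],[-3.5,0,0]]
    - [[0,0,-4],[0,0,0]]
    - [[0,0,-5],[0,0,0]]
    - [[-5,-2,-3],[0,0,0]]
    - [[-6,-2,0],[0,0,0]]
    - [[-6,-2,0],[0,0,0]]
    - [[-6,0,0],[0,0,0]]

```text
clock: 16.77
eef_pos: [343.4, -264.8, 205.3]
ee_rot: [178.7, 1.2, 69.3]
ft_force: [0.6, 0.1, -0.2]
finger_gap: 0.7
```

>>> move_arm:
  steps:
    - [[-6,0,0],[0,0,0]]
    - [[-6,0,0],[0,0,0]]
    - [[-6,0,0],[0,0,0]]
    - [[0,0,0],[0,0,0]]

```text
clock: 17.27
eef_pos: [275.3, -446.0, 212.5]
ee_rot: [178.1, 2.1, 69.0]
ft_force: [0.1, -0.3, 0.0]
finger_gap: 0.6
```

```bash
python3 -c "
from h import *
st()
for n in ('top','side'):
  im=viewer.capture(n)[:,:,::-1]; cv2.imwrite('pics/%s6f.png'%n,im); a=im[150:330,235:480] if n=='top' else im[150:330,220:440]; cv2.imwrite('pics/%s6.png'%n,cv2.resize(a,None,fx=3.2,fy=3.2,interpolation=cv2.INTER_CUBIC))
"
```

```text
t 17.275 board [ -98.5 -586.4] z 212.5 rot [178.1   2.1  69. ] F [ 0.1 -0.3  0. ] j [-66.  10.  95.  -0.  72. -45.]
```

View pics/top6.png

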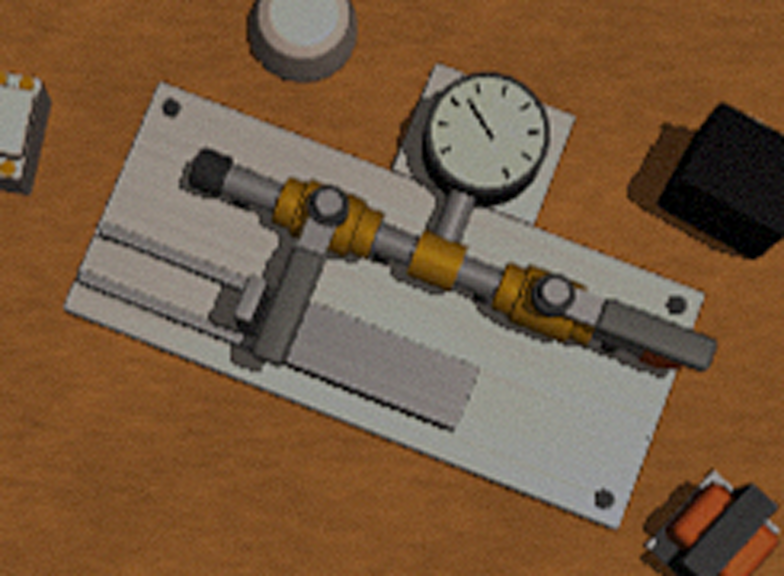

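View pics/side6.png

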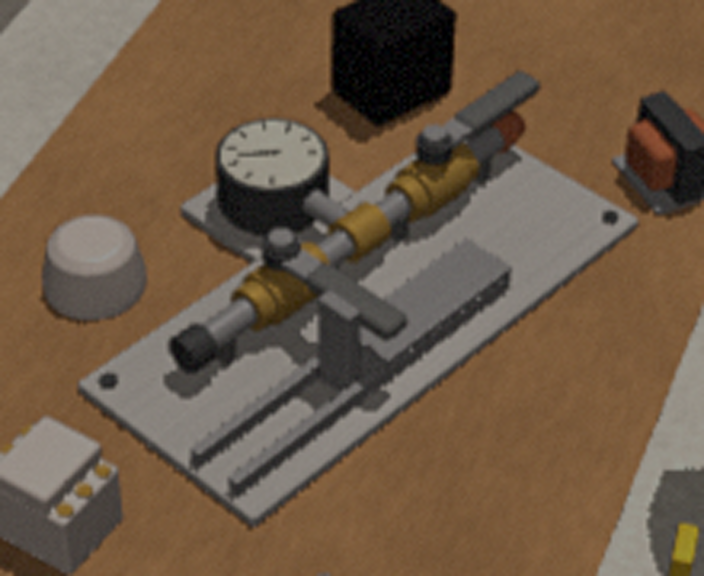

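```bash
python3 -c "
from h import *
z=lambda x,y:(x/3.2+235,y/3.2+150)
for a,b in [((310,252),(274,358)),((603,317),(712,352))]:
  A=inv(unproj('top',*z(*a),72));B=inv(unproj('top',*z(*b),72)); print(A,B,np.degrees(np.arctan2(*(B-A)[::-1])))
print('tab',inv(unproj('top',*z(252,291),74)))
from rig import viewer
a=cv2.imread('pics/top0.png');b=cv2.imread('pics/top6f.png')
for n,(u,v) in dict(socket=(330,158),relay=(232,188),meter=(467,207),trafo=(461,318),spare=(213,262)).items():
  f=lambda i:np.float32(cv2.cvtColor(i,cv2.COLOR_BGR2GRAY)[v-30:v+30,u-30:u+30])
  print(n,cv2.phaseCorrelate(f(a),f(b),cv2.createHanningWindow((60,60),cv2.CV_32F)))
"
```

```text
[-31.17404612  74.63407588] [-100.87518987   70.96936432] -176.9903027095116
[  -3.13131595 -108.09016156] [   0.89161303 -177.77952093] -86.69617668664628
tab [-67.3694252   98.78790542]
socket ((-0.10747094508188582, -0.036329511306043116), 0.9292178667916192)
relay ((0.01530263588196945, 0.05196601438641224), 0.9885477315054999)
meter ((0.06717892157571725, 0.06403418959088825), 1.0760570176442463)
trafo ((0.03919502049618373, 0.07929989072176724), 1.016487744914161)
spare ((-0.03486165220529358, -0.06727642614843532), 1.0586963330374823)
```

```bash
python3 -c "
from rig import job_done
print(job_done())"
```

```text
the job is handed in; nothing more can be done
None
```

I shut the supply valve, slid the steel lock bar home, then opened the vent, in that order, and handed the job in at about 17.4 s. The arm was back clear of the board by then.

- **Supply valve:** the lever stopped moving under about 30 N. The last pictures show it across the pipe.
- **Lock bar:** it stopped dead under about 39 N. From the tab's position in the picture, the nose is about 106 mm in from the mouth, inside the 100–110 mm range. The finger position puts the tab about 5 mm short of the lever, so it stopped on the hidden stop, not on the lever.
- **Vent valve:** the lever stopped moving under about 22 N sideways. The last pictures show it along the pipe.
- **Other parts:** the four parts standing round the board and the spare bar showed less than 0.15 pixel of shift between the first and last top views.

**One disagreement:** the lever angles I picked from the last top view both came out about 3° past their stops, in the same direction. I put that down to how I picked the points on the sleeves, because neither lever moved any further when pushed.

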